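# Gauge the nozzle depth of a dry-powder injector

## Task

Check how deep the nozzle sits in the red injector block: swing the yellow dust cover fully aside from the rim of the slanted steel guide tube, lift the depth gauge off its white rest, slide it straight down the tube until its brass collar gently stops on the tube's rim, and draw it out again. The gauge's thin pin keeps the reading, so let the pin touch nothing else on the way; finish by holding the gauge still and level with its shank end over the middle of the log book, about a hand's breadth (10 cm) up, and keep holding it there for reading - do not put it down. Leave everything else where it lies.

Things in the scene. Friction and masses are not known exactly. Their poses are not given: they have to be found in the camera images.
- gauge: the depth gauge, 229 mm long, 110 to 190 g, loose. Origin: centre of the brass collar's stop face; +x runs along the gauge to the tip, +z is up as it lies in the rest (level, axis 62 mm above the bench). x = -114 to -6 mm: blue square handle, 18 x 18 mm; -6.5 to 0: collar, 33 mm diameter; 0 to 75: steel shank, 10 mm diameter; 75 to 115: thin pin, 6 mm diameter (see gauge_pin)
- grip (a point): middle of the gauge's handle, on its axis, 58 mm behind the collar's stop face: grip it here across two flats
- shank_end (a point): the front end of the gauge's steel shank, where the pin comes out and the reading is taken (75 mm ahead of the collar's stop face, on the axis)
- pin_tip (a point): the tip of the gauge's pin; at the start 115 mm ahead of the collar's stop face, on the axis
- gauge_pin (a joint): how far the pin has been pushed back into the shank, m; 0 at the start = 40 mm standing out, 0.03 at most. A push of about 1.5 N slides it and friction alone then keeps it there: that is the reading. The nozzle in the tube pushes it back by 8 to 24 mm, differently each time
- injector: the fixture with the injector: grey foot plate 150 x 100 x 10 mm, yoke, red block; fixed, its place and turn vary. Origin under the plate's centre, z up, x the level direction in which the gauge goes in. The red block (50 x 50 mm, a brass air fitting on top) holds the tube from 64 mm behind the rim on
- guide_tube: the steel guide tube, fixed in the injector. Origin: centre of its rim, 125 mm above the bench; +x runs down into the bore, 30 degrees below level, +y is level. Bore 14 mm, flared to 23 mm at the rim (29 mm outside), shut by the yellow cover at first. With the collar on the rim the gauge's origin and x axis coincide with these. The nozzle lies 91 to 107 mm down, where only the pin reaches it
- rim_cover (a joint): angle of the yellow swing cover, rad: 0 to 0.2 at the start (over the bore), 1.75 fully aside. It lies flat before the rim and turns in the rim's plane about a bolt 27 mm below the rim's centre (tube y = 0, z = -27 mm), its free end going from the tube's +z over to its +y side; stiff enough to stay where it is left (0.03 N m). Past 1.4 the collar has room
- cover_peg (a point): middle of the black thumb peg on the cover's free end, to push or pinch: 8 mm thick, 20 mm long, standing out from the cover along the tube's -x, 60 mm from the cover's bolt (33 mm above the rim's centre when shut)
- gauge_rest: the white rest that carries the gauge, 180 x 64 mm; fixed, its place and turn vary. Origin under its centre, x along the gauge towards the tip. Two forks 10 mm thick, open at the top, up to 70 mm high, hold the shank (35 mm ahead of the stop face) and the handle (98 mm behind it); 30 mm straight up clears them
- log_book: the black log book lying on the bench, 151 x 109 x 12 mm, loose; origin under its centre, x along its long side
- pen: black ball pen beside the log book, a bystander
- dust_brush: wooden-handled brush lying flat, 197 mm long, a bystander
- spare_nozzle: brass spare nozzle, 46 mm high, upright, a bystander
- ring_tin: flat round tin, 68 mm diameter, a bystander
- tweezers: steel tweezers lying flat, 126 mm long, a bystander

How it is judged (in metres and radians):
On the way, in this order (a step that is already met when the one before it is completed fails the run):
1. the yellow cover is swung fully aside (past 1.4 of 1.75 rad) (value of joint rim_cover above 1.4 rad), for 0.1 s.
2. the gauge is straight in the guide tube with its collar stopped on the rim (stop face within 3 mm of the rim, centred within 3 mm, axes within 4 degrees) and its pin pushed back by the nozzle (x of gauge in the frame of guide_tube above -0.003 m and distance between gauge and guide_tube below 0.0042 m and angle between the x axis of gauge and the x axis of guide_tube, either way round below 0.07 rad and value of joint gauge_pin above 0.005 m and contact force between gauge_pin and injector above 0.2 N), for 0.05 s.
3. the gauge has been drawn out of the tube, held by the gripper (x of pin_tip in the frame of guide_tube below -0.01 m and contact force between gauge and the fingers above 1 N), for 0.1 s.
At the end, for the whole second after the job is handed in: The gauge is held still, level within 5 degrees, shank end within 50 mm in plan of the log book's centre and 60 to 180 mm above the bench; pin pushed back 5 to 27.5 mm; gauge clear of book, rest and injector; book moved under 20 mm; cover still aside (past 1.3 rad) (contact force between gauge and the fingers above 1 N and value of joint rim_cover above 1.3 rad and angle between gauge's own x axis and vertical between 1.484 and 1.658 rad and horizontal distance between shank_end and log_book below 0.05 m and height (world z) of shank_end between 0.06 and 0.18 m and linear speed of gauge below 0.02 m/s and angular speed of gauge below 0.15 rad/s and value of joint gauge_pin between 0.005 and 0.0275 m and contact force between gauge and log_book below 0.05 N and contact force between gauge and gauge_rest below 0.05 N and contact force between gauge and injector below 0.05 N and distance of log_book from where it was at the start of the episode below 0.02 m); the arm keeps its last pose, push and grip.
It fails at once if the pin slides while it is outside the tube (the reading is spoilt) ((x of pin_tip in the frame of guide_tube below -0.006 m or distance between pin_tip and guide_tube above 0.14 m) and (velocity of joint gauge_pin above 0.02 m/s or velocity of joint gauge_pin below -0.02 m/s)).
It fails at once if the pin is driven home to the end of its stroke (value of joint gauge_pin above 0.0285 m).
It fails at once if the gauge is rammed against the injector (over 40 N) (contact force between gauge and injector above 40 N).
It fails at once if a bystander is pushed more than 30 mm (distance of any of pen, dust_brush, spare_nozzle, ring_tin, tweezers, log_book from where it was at the start of the episode above 0.03 m).
It also fails if it takes over 62 s, if anything falls off the work surface, if the arm or the gripper's body presses on something with over 40 N, if the wrist force passes 120 N, or if a joint passes its speed limit or range.

## Robot

A 6-joint arm with a two-finger parallel gripper is mounted at the origin on a cart in front of the work surface, level with it; the furniture and walls round the work are solid. World frame = base frame: x ahead of the robot, y to its left, z up, the work surface at z = 0. Lengths are in m, angles in degrees, forces in N, time in s.
With the tool pointing down it reaches from about 0.375 to 0.825 m from the base axis. Payload 5.5 kg.
Tool frame: the origin (TCP) lies between the finger pads; the fingertips stand 22 mm ahead of it and the grasp point (between the pads) lies 3 mm ahead of it (env.finger_overhang is the z of the fingertips in the tool frame, in m); z points along the fingers, y is the line along which they close (so a half turn about z gives the same grasp; the last joint's range is limited). The gripper opens to 85 mm and grips with 20 to 120 N. Pads are 22 mm wide; open, the fingers measure 114 mm over their backs; the gripper's body (76 mm by 85 mm) begins 54 mm behind the grasp point. The pads swing forward as they close: fully open they stand 13 mm farther back than shut.
Start: joints at [0, 17.962, -2.699, 69.339, 0, 90], TCP at [0.6, -0, 0.253] pointing down, gripper open.
Joint ranges: [-152.73, 152.73], [-39.44, 99.34], [-58.76, 71.6], [-118.89, 123.64], [-81.53, 83.1], [-180, 180]. Speed limits (degrees/s): [136.94, 136.94, 172.46, 180, 180, 180].

## Interface

Orientations are given as a 3x3 rotation matrix whose columns are the frame's x, y, z axes.
In Python, from plant import env gives the robot as it stands.
- The arm moves only by the tool play_rows, never from a script. Its argument "moves" is a list of rows, each an object with "slide": the shift along the tool's x, y, z in units of 40 mm (1.0 is 40 mm), a list of three; "delta_rot": the turn, a rotation vector about the tool's x, y, z in units of 6 degrees (1.0 is 6 degrees), a list of three. In form: [{"slide": [tx, ty, tz], "delta_rot": [rx, ry, rz]}, ...]. A call has 1 to 20 rows; each row is the pose to reach, as a shift and turn from the pose commanded when the call began, along the tool's axes at that moment; what a row does not reach only later rows make up. A row lasts 1/12 s, in which the tool goes at most 41.7 mm and 7.16 degrees, less where a joint would pass 70% of its speed; a pose out of reach is approached as far as the arm can. A call with a gripper value outside its range is refused whole. "claw" is the opening in per cent of the stroke, from 0 (shut) to 100 (fully open), set as the call begins (left out, the last holds). The fingers move at their own pace and stop on an object; "force" is the grip in N (left out, the last holds). Time passes only in rows, so rows that repeat a pose let the fingers close. It gives the time, the measured TCP pose, the force, the opening and the grip force at its end, in the units of the state.
- env.state(): the state, without advancing time (a new reading comes with each control period).
- env.capture(name): name is "scene" or "side" or "wrist"; returns a dict with "img" (400x640x3 uint8, red, green, blue), "range_z" (400x640 float32, m along the optical axis (not along the pixel's ray), 0 where there is no reading), "fx", "fy", "cx", "cy" (pixels), "R" (3x3) and "t" (3): a world point X has camera coordinates R X + t; the wrist camera has in their place "T_tool_cam" (4x4, takes a point from camera to tool coordinates, whose origin is the TCP and whose axes are the flange's). Camera axes: x right, y down, z forward; pixel columns grow to the right and rows downward; lengths in m; the calibration is good to about 2 mm. A picture is of the moment at which its call begins: read the wrist's pose just before it.
- env.job_done(): hands the job in; it is judged then, once.
Trained networks look in a picture, given as the dict that the camera call returned (one of the last four; its "shot" number tells which), for a name from the list of things; names that differ only in an ending like _2 or _b are one class to them, and where a whole thing is asked for, a point or a joint stands for the part that bears it (a point fixed in the world has none). Each returns a list of dicts, best first, with "conf" (0 to 1); they miss things now and then, are a little off and sometimes report something else, mostly with a low value. They report only what shows in the picture. A call takes as long as a camera call.
- env.spot_in(picture, thing): "box" ([left, top, right, bottom] in pixels, round what is visible of it).
- env.silhouettes(picture, thing): "pixels" (400x640 bool, what is visible of it) and "box" ([left, top, right, bottom] in pixels, round what is visible of it).
- env.place_of(picture, thing): "point" ([row, column] in pixels: a listed point, or the origin of a listed thing).
The state is a dict: "time": time; "joint_pos": joint angles; "dq": joint speeds; "tau": joint torques, N m; "ee_pos": TCP position; "orientation": TCP orientation; "force": force on the tool from outside, world axes, zero at the start; "ft_torque": the same for the moment, N m; "grip_width": finger opening in m; "finger_force": force on a finger pad.
Only numpy, scipy, OpenCV 4.12 (cv2) and the standard library are available. Lean on these libraries where they do the work, as an engineer would, in place of code of your own. Each camera call takes 0.05 s, during which the arm holds its last target. There are 200 camera calls.

## Working session

There is one attempt and no reset: what is moved stays moved. The work goes in short steps, Python scripts to look and compute and a tool call to move; the robot and the scene stay as the last step left them, time stands still between calls to the robot, and variables do not carry over. Pictures are saved under pics/ and viewed, at most 12 in all, crops included, and the job is handed in when it is done.

Besides the shell and the picture viewer there is one more tool, called after "Emit:" by a JSON object that holds its "fn" and its "kwargs". play_rows: Moves the arm, as the interface text tells. Its arguments: {"type":"object","properties":{"moves":{"type":"array","items":{"type":"object","properties":{"slide":{"type":"array","items":{"type":"number"}},"delta_rot":{"type":"array","items":{"type":"number"}}}}},"claw":{"type":"number"},"force":{"type":"number"}},"required":["moves"]}

```bash
ls; mkdir -p pics; cat > h.py <<'E'
import numpy as np, cv2
from plant import env
def bk(p,u,v,z=None):
    z=p["range_z"][int(round(v)),int(round(u))] if z is None else z
    c=np.array([(u-p["cx"])/p["fx"]*z,(v-p["cy"])/p["fy"]*z,z])
    return p["R"].T@(c-p["t"])
def ray(p,u,v):
    d=p["R"].T@np.array([(u-p["cx"])/p["fx"],(v-p["cy"])/p["fy"],1]); return -p["R"].T@p["t"],d
def atz(p,u,v,z):
    o,d=ray(p,u,v); return o+d*(z-o[2])/d[2]
def cloud(p,m):
    r,c=np.where(m&(p["range_z"]>0)); z=p["range_z"][r,c]
    X=np.stack([(c-p["cx"])/p["fx"]*z,(r-p["cy"])/p["fy"]*z,z],1)
    return (X-p["t"])@p["R"]
def proj(p,X):
    c=p["R"]@np.asarray(X)+p["t"]; return p["fx"]*c[0]/c[2]+p["cx"],p["fy"]*c[1]/c[2]+p["cy"]
E
python3 - <<'E'
from h import *
np.set_printoptions(precision=4,suppress=True)
for n in ["scene","side"]:
    p=env.capture(n); cv2.imwrite(f"pics/{n}0.png",p["img"][:,:,::-1])
    print(n,p["fx"],-p["R"].T@p["t"])
    for th in ["gauge","grip","shank_end","pin_tip","guide_tube","cover_peg","injector","gauge_rest","log_book","pen","dust_brush","spare_nozzle","ring_tin","tweezers"]:
        for q in env.place_of(p,th)[:1]:
            r,c=q["point"]; print(th,round(q["conf"],2),np.round([c,r]),bk(p,min(c,639),min(r,399)))
print(env.state())
E
```

```text
pics
scene 387.4843010455185 [0.2149 0.7334 0.6589]
gauge 0.92 [373. 207.] [ 0.4676 -0.0433  0.0679]
grip 0.82 [360. 219.] [0.4776 0.0206 0.0702]
shank_end 0.9 [379. 190.] [ 0.5123 -0.2273 -0.001 ]
guide_tube 0.78 [354. 164.] [ 0.5637 -0.1436  0.1194]
cover_peg 0.42 [357. 152.] [ 0.5656 -0.1622  0.1486]
injector 0.83 [361. 186.] [ 0.563  -0.2081  0.0081]
gauge_rest 0.75 [366. 229.] [ 0.474  -0.022   0.0068]
log_book 0.94 [284. 284.] [0.5649 0.2411 0.0092]
pen 0.83 [257. 308.] [0.5826 0.3199 0.008 ]
dust_brush 0.76 [261. 223.] [0.7419 0.0728 0.0019]
spare_nozzle 0.46 [333. 158.] [ 0.719  -0.3362  0.0045]
ring_tin 0.5 [319. 162.] [ 0.7418 -0.271   0.0151]
tweezers 0.57 [313. 179.] [ 0.7227 -0.1942 -0.0025]
side 361.97532341636264 [0.1723 0.7786 0.5665]
gauge 0.58 [363. 223.] [ 0.4727 -0.0363  0.07  ]
grip 0.57 [353. 233.] [0.4746 0.0267 0.0706]
shank_end 0.81 [372. 214.] [ 0.472  -0.1046  0.0669]
guide_tube 0.64 [353. 186.] [ 0.5539 -0.1423  0.1196]
cover_peg 0.71 [348. 174.] [ 0.7188 -0.4843  0.0047]
injector 0.75 [354. 210.] [ 0.5658 -0.1933  0.0138]
gauge_rest 0.58 [359. 243.] [ 0.4772 -0.0262  0.0093]
log_book 0.64 [277. 288.] [0.5636 0.2478 0.0132]
pen 0.73 [250. 307.] [ 0.587   0.3166 -0.    ]
dust_brush 0.59 [317. 185.] [ 0.7574 -0.2896  0.0209]
spare_nozzle 0.61 [333. 187.] [ 0.7184 -0.3427  0.0007]
ring_tin 0.57 [317. 186.] [ 0.7518 -0.2786  0.0212]
{'time': 1.5, 'joint_pos': array([ 0.0009, 17.9625, -2.6984, 69.3368, -0.0002, 89.9995]), 'dq': array([ 0.0243,  0.0724,  0.0246,  0.0087, -0.0872,  0.0443]), 'tau': array([  0.0007, -53.9453,  34.0045,   0.0016,  -0.    ,  -0.    ]), 'ee_pos': array([0.6   , 0.    , 0.2533]), 'orientation': array([[-0.,  1.,  0.],
       [ 1.,  0., -0.],
       [-0.,  0., -1.]]), 'force': array([-1.068 , -0.6881,  0.0685]), 'ft_torque': array([ 0.0069, -0.0661,  0.058 ]), 'finger_force': 0.0, 'grip_width': 0.08544898822088115}
```

```bash
python3 - <<'E'
import cv2
a=cv2.imread("pics/scene0.png"); b=cv2.imread("pics/side0.png")
x=cv2.resize(a[130:330,220:420],None,fx=4,fy=3)
cv2.imwrite("pics/a.png",cv2.resize(a[120:320,210:480],(800,592),interpolation=cv2.INTER_CUBIC))
E
```

```text
(no output)
```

View pics/a.png

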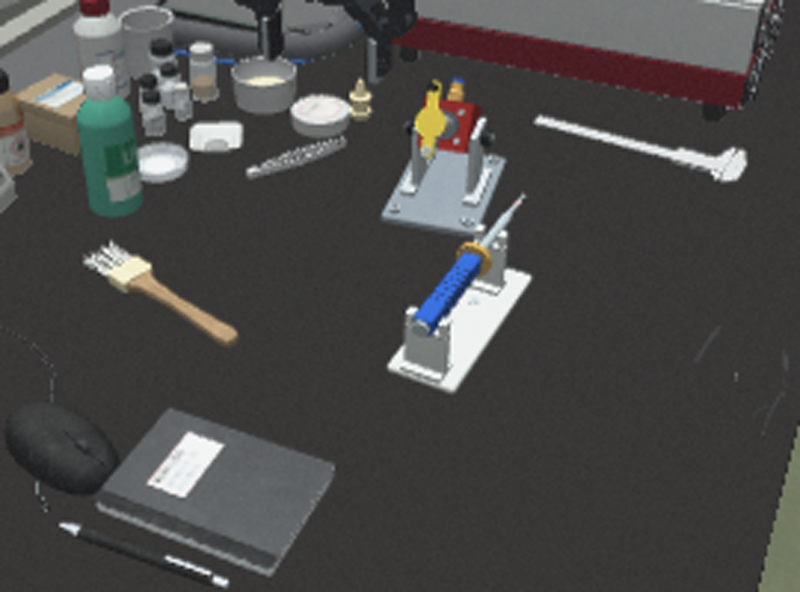

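The picture shows the cover (yellow) at crop (432,120) facing +y, the gauge on its rest at (455,280) pointing to −y, and the book at the lower left. I'll get the geometry from the clouds next.

```bash
python3 - <<'E'
from h import *
np.set_printoptions(precision=4,suppress=True)
for n in ["scene","side"]:
    p=env.capture(n)
    for th in ["gauge","injector","gauge_rest","log_book","rim_cover"]:
        s=env.silhouettes(p,th)
        if not s: print(th,"none"); continue
        m=cv2.erode(s[0]["pixels"].astype(np.uint8),np.ones((2,2)))>0
        X=cloud(p,m); 
        if th=="gauge":
            X=X[(X[:,2]>.05)&(X[:,2]<.085)]
            v=cv2.fitLine(X[:,:2].astype(np.float32),cv2.DIST_HUBER,0,.001,.001).ravel(); print(n,th,v,np.degrees(np.arctan2(v[1],v[0])),X.min(0),X.max(0))
        elif th=="rim_cover": print(n,th,s[0]["conf"],len(X),X.mean(0),X.min(0),X.max(0))
        else:
            lo,hi={"injector":(.004,.016),"gauge_rest":(.003,.02),"log_book":(.006,.02)}[th]
            Y=X[(X[:,2]>lo)&(X[:,2]<hi)]; print(n,th,len(Y),np.median(Y[:,2]),cv2.minAreaRect((Y[:,:2]*1000).astype(np.float32)),X[:,2].max())
p=env.capture("wrist"); cv2.imwrite("pics/w0.png",p["img"][:,:,::-1]); print(p["T_tool_cam"],p["fx"])
E
```

```text
scene gauge [ 0.037   0.9993  0.4751 -0.0056] 87.877144 [ 0.4637 -0.1488  0.0524] [0.4865 0.0657 0.0778]
scene injector 663 0.008820290239469246 ((572.2522583007812, -222.57723999023438), (96.10945129394531, 150.2874298095703), 8.227514266967773) 0.16394465253957524
scene gauge_rest 621 0.007025176169712105 ((467.0438537597656, -25.057640075683594), (178.16275024414062, 58.468528747558594), 80.19811248779297) 0.06573033999916571
scene log_book 2419 0.01069200833184444 ((569.2684326171875, 239.64154052734375), (150.89466857910156, 109.87962341308594), 0.7947143912315369) 0.014797150880353079
scene rim_cover 0.55 127 [ 0.5639 -0.1508  0.1252] [ 0.5514 -0.2191  0.077 ] [ 0.5923 -0.1316  0.1592]
side gauge [ 0.0457  0.999   0.4733 -0.0011] 87.38152 [ 0.4624 -0.1239  0.0501] [0.4861 0.065  0.0809]
side injector 477 0.011007169015336712 ((570.7593994140625, -234.55807495117188), (91.51643371582031, 171.5487823486328), 5.578494548797607) 0.15859081572285694
side gauge_rest 577 0.009082823893724036 ((471.4019775390625, -28.981605529785156), (179.1946258544922, 58.03471374511719), 84.29235076904297) 0.06805908817818813
side log_book 1945 0.012602045597000126 ((568.6080322265625, 239.3563232421875), (145.68917846679688, 106.80388641357422), 0.7178376913070679) 0.01647999656496702
side rim_cover 0.47 68 [ 0.5642 -0.1494  0.127 ] [ 0.5536 -0.1597  0.1075] [ 0.5744 -0.1382  0.1507]
[[ 0.0012 -0.957  -0.2902  0.0745]
 [ 1.      0.0012  0.0001 -0.0005]
 [ 0.0003 -0.2902  0.957  -0.1205]
 [ 0.      0.      0.      1.    ]] 281.87799696680406
```

View pics/w0.png

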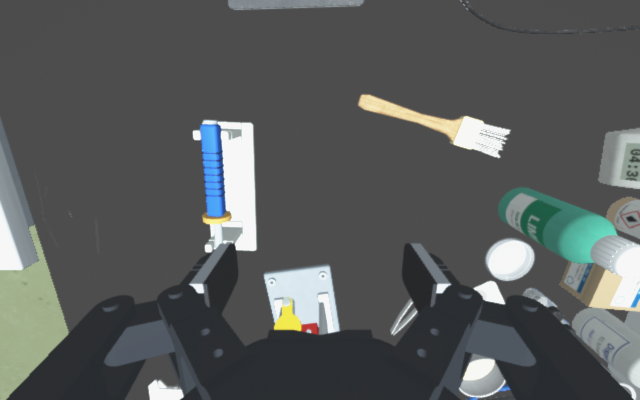

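Wrist view: rest and gauge at (220,190), cover at (288,315), partly hidden by the gripper. I'll shift towards −y and −x to see both better.

Emit:
{"fn": "play_rows", "kwargs": {"moves": [{"slide":[-0.75,-0.9,0],"delta_rot":[0,0,0]},{"slide":[-1.5,-1.75,0],"delta_rot":[0,0,0]},{"slide":[-1.5,-1.75,0],"delta_rot":[0,0,0]},{"slide":[-1.5,-1.75,0],"delta_rot":[0,0,0]},{"slide":[-1.5,-1.75,0],"delta_rot":[0,0,0]}]}}

```text
time: 2.57
ee_pos: [0.5302, -0.0602, 0.2538]
orientation: [[0.001, 1.0, 0.001], [1.0, -0.001, 0.0], [0.0, 0.001, -1.0]]
force: [-0.2, 0.3, -0.8]
grip_width: 0.0852
finger_force: 0.0
```

```bash
cat >> h.py <<'E'
def wrist():
    s=env.state(); p=env.capture("wrist"); T=np.eye(4); T[:3,:3]=s["orientation"]; T[:3,3]=s["ee_pos"]
    M=np.linalg.inv(T@p["T_tool_cam"]); p["R"],p["t"]=M[:3,:3],M[:3,3]; return p
E
python3 - <<'E'
from h import *
np.set_printoptions(precision=4,suppress=True)
p=wrist(); cv2.imwrite("pics/w1.png",p["img"][:,:,::-1]); np.savez("w1.npz",rz=p["range_z"])
print(env.state()["ee_pos"])
H={"gauge":.062,"grip":.062,"shank_end":.062,"pin_tip":.062,"guide_tube":.125,"injector":0,"gauge_rest":0}
for th in ["gauge","grip","shank_end","pin_tip","guide_tube","cover_peg","injector","gauge_rest"]:
    for q in env.place_of(p,th)[:1]:
        r,c=q["point"]; print(th,round(q["conf"],2),np.round([c,r]),bk(p,c,r),atz(p,c,r,H[th]) if th in H else "")
for th in ["gauge","injector","gauge_rest","rim_cover"]:
    s=env.silhouettes(p,th)
    if not s: print(th,"none"); continue
    m=cv2.erode(s[0]["pixels"].astype(np.uint8),np.ones((2,2)))>0
    X=cloud(p,m); np.save(th+"_w1.npy",X)
    if th=="gauge":
        Y=X[(X[:,2]>.055)&(X[:,2]<.082)]
        v=cv2.fitLine(Y[:,:2].astype(np.float32),cv2.DIST_HUBER,0,.001,.001).ravel(); print(th,v,np.degrees(np.arctan2(v[1],v[0])),Y.min(0),Y.max(0))
    elif th=="rim_cover": print(th,s[0]["conf"],s[0]["box"],len(X),X.mean(0),X.min(0),X.max(0))
    else:
        lo,hi={"injector":(.006,.014),"gauge_rest":(.003,.02)}[th]
        Y=X[(X[:,2]>lo)&(X[:,2]<hi)]; print(th,len(Y),np.median(Y[:,2]),cv2.minAreaRect((Y[:,:2]*1000).astype(np.float32)))
E
```

```text
[ 0.5308 -0.0598  0.2537]
grip 0.78 [272. 115.] [0.4807 0.0086 0.0707] [0.4793 0.0084 0.062 ]
shank_end 0.94 [276. 228.] [ 0.4775 -0.1216  0.0641] [ 0.4772 -0.1226  0.062 ]
pin_tip 0.58 [273. 263.] [ 0.4604 -0.2071 -0.    ] [ 0.4719 -0.1704  0.062 ]
guide_tube 0.71 [352. 277.] [ 0.5628 -0.1475  0.1273] [ 0.5631 -0.149   0.125 ]
cover_peg 0.87 [362. 306.] [ 0.5662 -0.1499  0.168 ] 
injector 0.86 [351. 275.] [ 0.5619 -0.1464  0.1248] [ 0.5781 -0.2267  0.    ]
gauge_rest 0.85 [279. 143.] [ 0.4867 -0.0206  0.0688] [ 0.4771 -0.0284  0.    ]
gauge [ 0.0399  0.9992  0.4801 -0.0173] 87.714035 [ 0.4651 -0.1634  0.0557] [0.4929 0.0616 0.0793]
injector 2509 0.009797886462897844 ((575.36474609375, -225.70407104492188), (99.06832122802734, 150.44764709472656), 8.437382698059082)
gauge_rest 3825 0.007925429214141206 ((478.1996765136719, -31.445220947265625), (179.3569793701172, 63.95206069946289), 87.76309204101562)
rim_cover 0.67 [340.2, 247.1, 367.3, 319.4] 1059 [ 0.5655 -0.1499  0.132 ] [ 0.5513 -0.2041  0.0101] [ 0.5847 -0.13    0.1689]
```

View pics/w1.png

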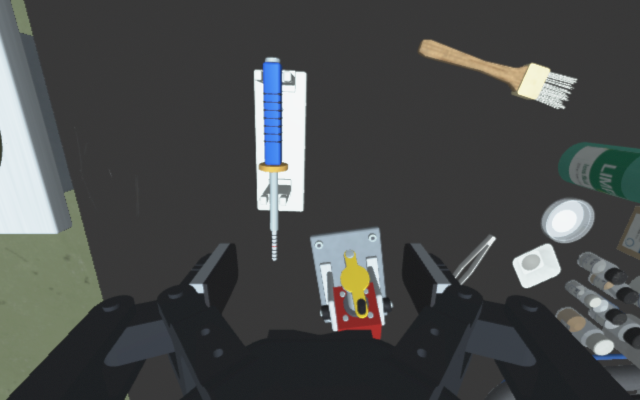

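Wrist view: gauge from (273,60) to (275,262) with its collar at row 167, rim/cover at (352,277), and black peg at (362,306). The plate and rest rectangles match the known sizes. Next I'll check the tube frame and plan the push.

```bash
cat >> h.py <<'E'
from scipy.spatial.transform import Rotation as Ro
def tubeframe(ang):
    a=np.radians(ang); d=np.array([np.cos(a),np.sin(a),0]); x=np.cos(np.pi/6)*d-np.array([0,0,.5]); y=np.array([-d[1],d[0],0]); return np.stack([x,y,np.cross(x,y)],1)
R0=np.array([[0,1,0],[1,0,0],[0,0,-1.]])
def Rtool(yaw,tilt): # yaw about z, nose tilt about local x(world), tool z swings to -y for tilt>0
    return Ro.from_euler("z",yaw,degrees=True).as_matrix()@Ro.from_euler("x",-tilt,degrees=True).as_matrix()@R0
def cmd(P,R,P0=None,Rc=None):
    s=env.state(); P0=s["ee_pos"] if P0 is None else P0; Rc=s["orientation"] if Rc is None else Rc
    return np.round(Rc.T@(np.asarray(P)-P0)/.04,3),np.round(Ro.from_matrix(Rc.T@R).as_rotvec(degrees=True)/6,3)
E
python3 - <<'E'
from h import *
np.set_printoptions(precision=4,suppress=True)
O=np.array([.5754,-.2257]); F=tubeframe(-81.56)
p=wrist(); hsv=cv2.cvtColor(p["img"],cv2.COLOR_RGB2HSV)
m=(cv2.inRange(hsv,(22,130,80),(34,255,255))>0); m[:,:320]=0; m[:,400:]=0; m[:230]=0; m[345:]=0
m=cv2.erode(m.astype(np.uint8),np.ones((2,2)))>0
X=cloud(p,m); rim=np.array([.5635,-.1475,.125])
L=(X-rim)@F; print(len(L),np.percentile(L,[2,25,50,75,98],axis=0))
k=np.abs(L[:,0]-np.median(L[:,0]))<.006; A=np.c_[L[k][:,1:],np.ones(k.sum())]; print("plane",np.linalg.lstsq(A,L[k][:,0],rcond=None)[0])
for lo in np.arange(-.045,.04,.006):
    q=L[k&(L[:,2]>lo)&(L[:,2]<lo+.006)]
    if len(q)>3: print(round(lo+.003,3),len(q),q[:,1].min(),q[:,1].max(),np.median(q[:,0]))
print("peg",(np.array([.5662,-.1499,.168])-rim)@F)
Y=cloud(p,(p["img"].max(2)<60)&np.pad(np.ones((40,40),bool),((285,75),(340,260)))); Y=(Y-rim)@F; Y=Y[(Y[:,2]>.02)&(Y[:,0]<0)&(Y[:,0]>-.04)]
print("black",len(Y),np.percentile(Y,[2,25,50,75,98],axis=0) if len(Y) else "")
# collar
c=cv2.inRange(hsv,(10,90,80),(24,255,255))>0; c[:,:240]=0;c[:,310:]=0;c[:150]=0;c[185:]=0
Z=cloud(p,c); Z=Z[Z[:,2]>.05]; g=np.array([-.0399,-.9992,0]); s=Z@g; print("collar",len(Z),np.percentile(s,[2,50,98]),Z.mean(0),Z.max(0))
b=cv2.inRange(hsv,(100,120,60),(130,255,255))>0; b[:,:240]=0;b[:,310:]=0;b[200:]=0
B=cloud(p,b); B=B[(B[:,2]>.06)&(B[:,2]<.08)]; s=B@g; print("blue",len(B),np.percentile(s,[1,50,99]),np.percentile(B[:,2],[5,50,95]))
t=B[B[:,2]>.069]; lat=t@np.array([.9992,-.0399,0]); print("lat",np.percentile(lat,[2,50,98]))
E
```

```text
785 [[-0.0022 -0.0102 -0.0176]
 [-0.0009 -0.0024 -0.0025]
 [-0.0004  0.0015  0.0053]
 [ 0.      0.0059  0.0135]
 [ 0.0011  0.0137  0.0394]]
plane [ 0.0003  0.0014 -0.0004]
-0.018 34 -0.003925373473898273 0.005489805341459807 -0.0002824501557721591
-0.012 54 -0.004226602743103766 0.006461786958392557 -0.00041847990396808813
-0.006 102 -0.009833868727203649 0.012711655993744913 -0.0005082014031342699
-0.0 144 -0.011662893093685648 0.0150392033029184 -0.0005615622709957177
0.006 156 -0.011809167120293949 0.015316919705350786 -0.00032726278350497556
0.012 128 -0.010506677727963652 0.01312798768225311 -0.00040035516184355334
0.018 68 -0.004425800500226802 0.008193532372626666 -0.0004024759299139872
0.024 46 -0.002614635770643934 0.007793327442139793 -0.0004096564148800899
0.03 6 -0.002258799122938183 0.007870824319572166 -0.0005794845526396778
0.036 17 -0.0021941578210488387 0.007686594022895376 -0.0006264997705031881
0.042 18 -0.0007053803719599889 0.00569949982308462 -0.0003309799438505484
peg [-0.0191  0.0023  0.0386]
black 83 [[-0.0209 -0.0007  0.0328]
 [-0.0195  0.0007  0.0355]
 [-0.0186  0.0022  0.0377]
 [-0.0137  0.0033  0.0388]
 [-0.0061  0.0047  0.0393]]
collar 176 [0.025  0.0271 0.0304] [ 0.4797 -0.0465  0.0741] [ 0.4933 -0.0435  0.079 ]
blue 1745 [-0.0768 -0.0309  0.0229] [0.0669 0.0707 0.0719]
lat [0.4716 0.4795 0.4875]
```

Plane slopes are about 0, so the tube frame's angles are good. The cover lies at about 0.03 rad and the peg sits at tube z ≈ 36 mm. The grip point is near (0.480, 0.009, 0.062). Now I'll compute the pre-push pose.

```bash
cat >> h.py <<'E'
RIM0=np.array([.5635,-.1475,.125]); F=tubeframe(-81.56)
E
python3 - <<'E'
from h import *
np.set_printoptions(precision=4,suppress=True)
print(env.finger_overhang)
R=Rtool(8.44,48); T=lambda x,y,z,b=0: RIM0+F@np.array([x,y,z])-(.022+b)*R[:,2]
print(R,F)
P=T(-.010,-.024,.030,.06); print(P,cmd(P,R))
seq=[("in",(-.010,-.024,.030)),("near",(-.01,-.017,.03)),("20",(-.01,.0011+.06*np.sin(.35)-.0185,.03)),("50d",(-.01,.0285,.014)),("left",(-.01,.024,.014)),("up",(-.01,.024,.038)),("over",(-.01,.048,.038)),("down",(-.01,.052,.01)),("down2",(-.01,.056,-.008)),("end",(-.01,.058,-.017)),("off",(-.01,.058,-.010))]
for n,c in seq: print(n,T(*c),np.round(R.T@(T(*c)-P)/.04,2))
E
```

```text
0.022
[[-0.0982  0.9892  0.1091]
 [ 0.6619  0.1468 -0.7351]
 [-0.7431  0.     -0.6691]] [[ 0.1271  0.9892  0.0734]
 [-0.8566  0.1468 -0.4946]
 [-0.5     0.      0.866 ]]
[ 0.5317 -0.097   0.2108] (array([-0.927,  0.043,  1.06 ]), array([-0.589, -7.985, -1.322]))
in [ 0.5383 -0.1411  0.1707] [-0.   0.   1.5]
near [ 0.5452 -0.1401  0.1707] [-0.    0.18  1.5 ]
20 [ 0.5652 -0.1371  0.1707] [-0.    0.68  1.5 ]
50d [ 0.589  -0.1255  0.1568] [0.39 1.31 1.58]
left [ 0.5846 -0.1262  0.1568] [0.39 1.2  1.58]
up [ 0.5864 -0.138   0.1776] [-0.2   1.2   1.46]
over [ 0.6101 -0.1345  0.1776] [-0.2   1.8   1.46]
down [ 0.612  -0.1201  0.1534] [0.49 1.9  1.6 ]
down2 [ 0.6146 -0.1106  0.1378] [0.93 2.   1.7 ]
end [ 0.616  -0.1058  0.13  ] [1.15 2.05 1.74]
off [ 0.6165 -0.1093  0.1361] [0.98 2.05 1.71]
```

Emit:
{"fn": "play_rows", "kwargs": {"claw": 0, "force": 40, "moves": [{"slide":[-0.1,0,-0.2],"delta_rot":[-0.07,-1.0,-0.16]},{"slide":[-0.2,0,0],"delta_rot":[-0.15,-2.0,-0.33]},{"slide":[-0.3,0,0.1],"delta_rot":[-0.22,-3.0,-0.5]},{"slide":[-0.45,0,0.3],"delta_rot":[-0.3,-4.0,-0.66]},{"slide":[-0.6,0,0.5],"delta_rot":[-0.37,-5.0,-0.83]},{"slide":[-0.75,0.04,0.7],"delta_rot":[-0.44,-6.0,-1.0]},{"slide":[-0.85,0.04,0.9],"delta_rot":[-0.52,-7.0,-1.16]},{"slide":[-0.93,0.04,1.06],"delta_rot":[-0.59,-7.98,-1.32]},{"slide":[-0.93,0.04,1.06],"delta_rot":[-0.59,-7.98,-1.32]},{"slide":[-0.93,0.04,1.06],"delta_rot":[-0.59,-7.98,-1.32]},{"slide":[-0.93,0.04,1.06],"delta_rot":[-0.59,-7.98,-1.32]}]}}

```text
time: 4.18
ee_pos: [0.5322, -0.0971, 0.2116]
orientation: [[-0.097, 0.989, 0.109], [0.664, 0.146, -0.733], [-0.741, 0.002, -0.671]]
force: [0.7, 0.2, 0.9]
grip_width: 0.0
finger_force: 0.0
```

```bash
python3 - <<'E'
from h import *
s=env.state(); print(s["joint_pos"],s["ee_pos"]-np.array([ 0.5317,-0.097,0.2108]),cmd(np.array([ 0.5317,-0.097,0.2108]),Rtool(8.44,48)))
p=wrist(); cv2.imwrite("pics/w2.png",p["img"][:,:,::-1])
E
```

```text
[ 14.55257211  16.53099412 -24.56945166  55.57002824 -47.49085349
  99.1320469 ] [ 5.27673684e-04 -9.47912079e-05  7.93292120e-04] (array([ 0.018, -0.013,  0.01 ]), array([ 0.004, -0.026, -0.016]))
```

View pics/w2.png

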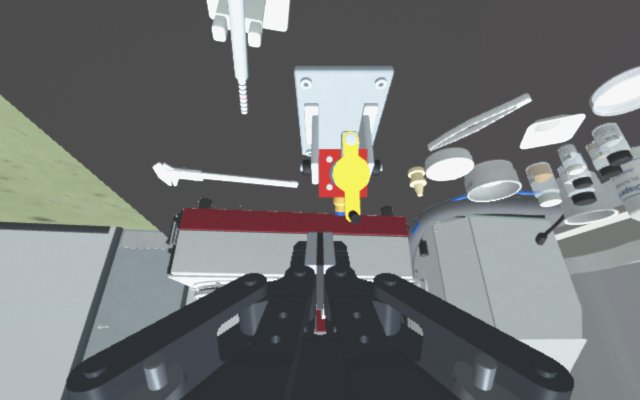

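The view shows the cover disc at (350,173), the peg at (353,217), and closed fingertips at (320,235), left of the peg as planned. Going in for the first half of the push.

Emit:
{"fn": "play_rows", "kwargs": {"moves": [{"slide":[0,0,0.6],"delta_rot":[0,0,0]},{"slide":[0,0,1.2],"delta_rot":[0,0,0]},{"slide":[0,0,1.5],"delta_rot":[0,0,0]},{"slide":[0,0.1,1.5],"delta_rot":[0,0,0]},{"slide":[0,0.25,1.5],"delta_rot":[0,0,0]},{"slide":[0,0.4,1.5],"delta_rot":[0,0,0]},{"slide":[0,0.55,1.5],"delta_rot":[0,0,0]},{"slide":[0,0.68,1.5],"delta_rot":[0,0,0]},{"slide":[0.08,0.82,1.52],"delta_rot":[0,0,0]},{"slide":[0.17,0.97,1.54],"delta_rot":[0,0,0]},{"slide":[0.27,1.13,1.56],"delta_rot":[0,0,0]},{"slide":[0.37,1.28,1.58],"delta_rot":[0,0,0]},{"slide":[0.39,1.31,1.58],"delta_rot":[0,0,0]},{"slide":[0.39,1.31,1.58],"delta_rot":[0,0,0]}]}}

```text
time: 5.4
ee_pos: [0.589, -0.1252, 0.1562]
orientation: [[-0.099, 0.989, 0.109], [0.662, 0.147, -0.735], [-0.743, -0.001, -0.67]]
force: [-0.3, -0.2, -0.2]
grip_width: -0.0003
finger_force: 0.0
```

```bash
python3 - <<'E'
from h import *
s=env.state(); print(s["joint_pos"],s["ee_pos"],s["force"])
p=wrist(); cv2.imwrite("pics/w3.png",p["img"][:,:,::-1])
E
```

```text
[ 10.38082315  23.69159525 -22.44089314  46.04534094 -47.92346667
  92.87203807] [ 0.58902291 -0.12519434  0.15624079] [-0.2580259  -0.17571158 -0.19741074]
```

View pics/w3.png

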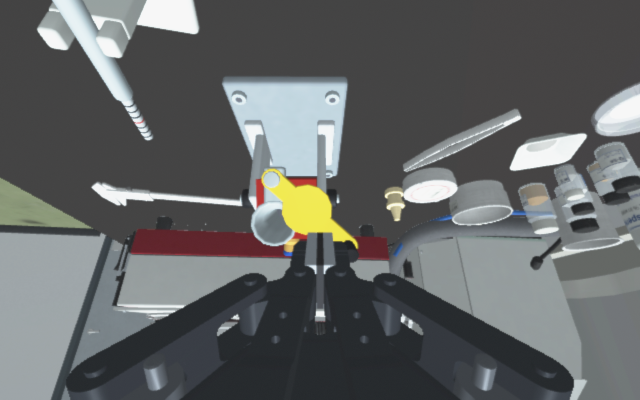

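Cover is about halfway: bolt (271,179), peg (350,245) right of the fingers. Now I'll go over the top and push it down.

Emit:
{"fn": "play_rows", "kwargs": {"moves": [{"slide":[0,-0.12,0],"delta_rot":[0,0,0]},{"slide":[-0.35,-0.12,-0.07],"delta_rot":[0,0,0]},{"slide":[-0.62,-0.12,-0.13],"delta_rot":[0,0,0]},{"slide":[-0.62,0.2,-0.13],"delta_rot":[0,0,0]},{"slide":[-0.62,0.49,-0.13],"delta_rot":[0,0,0]},{"slide":[-0.45,0.52,-0.1],"delta_rot":[0,0,0]},{"slide":[-0.3,0.54,-0.06],"delta_rot":[0,0,0]},{"slide":[-0.1,0.57,-0.02],"delta_rot":[0,0,0]},{"slide":[0.1,0.6,0.02],"delta_rot":[0,0,0]},{"slide":[0.25,0.63,0.05],"delta_rot":[0,0,0]},{"slide":[0.4,0.67,0.09],"delta_rot":[0,0,0]},{"slide":[0.54,0.7,0.12],"delta_rot":[0,0,0]},{"slide":[0.68,0.73,0.14],"delta_rot":[0,0,0]},{"slide":[0.78,0.74,0.16],"delta_rot":[0,0,0]},{"slide":[0.78,0.74,0.16],"delta_rot":[0,0,0]},{"slide":[0.6,0.74,0.0],"delta_rot":[0,0,0]},{"slide":[0.3,0.6,-1.0],"delta_rot":[0,0,0]},{"slide":[0.0,0.3,-2.0],"delta_rot":[0,0,0]},{"slide":[0.0,0.0,-2.6],"delta_rot":[0,0,0]},{"slide":[0.0,0.0,-2.6],"delta_rot":[0,0,0]}]}}

```text
time: 7.12
ee_pos: [0.5782, -0.0467, 0.2321]
orientation: [[-0.096, 0.989, 0.115], [0.663, 0.149, -0.733], [-0.742, 0.006, -0.67]]
force: [1.0, 0.7, 0.6]
grip_width: -0.0001
finger_force: 0.0
```

```bash
python3 - <<'E'
from h import *
np.set_printoptions(precision=4,suppress=True)
p=wrist(); cv2.imwrite("pics/w4.png",p["img"][:,:,::-1])
for th in ["guide_tube","cover_peg"]:
    for q in env.place_of(p,th)[:1]:
        r,c=q["point"]; X=bk(p,c,r); print(th,round(q["conf"],2),np.round([c,r]),X,(X-RIM0)@F)
E
```

```text
cover_peg 0.62 [350. 138.] [ 0.6148 -0.1076  0.1062] [-0.0182  0.0566 -0.0322]
```

View pics/w4.png

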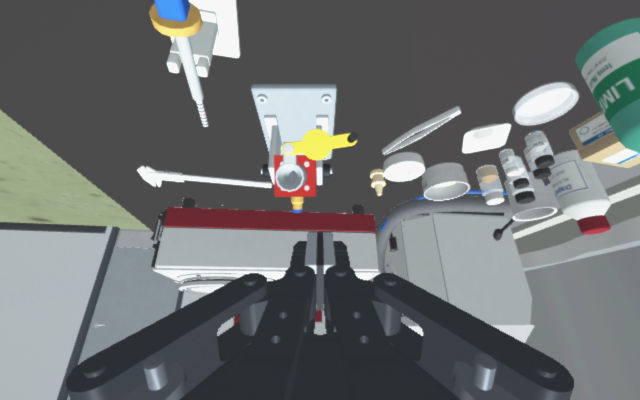

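Cover is fully aside: peg at (350,138) gives about 1.73 rad. The rim is exposed at (290,177). I'll measure its centre from depth.

```bash
python3 - <<'E'
from h import *
from scipy.optimize import least_squares
np.set_printoptions(precision=4,suppress=True)
cs=[]
for i in range(3):
    p=wrist(); m=np.zeros((400,640),bool); m[150:205,265:318]=1
    L=(cloud(p,m)-RIM0)@F
    k=(np.hypot(L[:,1]-.001,L[:,2]-.003)<.021)&(L[:,0]<.02)&(L[:,0]>-.012); Q=L[k]
    r=np.hypot(Q[:,1]-.001,Q[:,2]-.003)
    if i==0:
        for a,b in [(.007,.010),(.010,.012),(.012,.0135),(.0135,.015),(.015,.018)]:
            q=Q[(r>a)&(r<b),0]; print(a,len(q),np.percentile(q,[5,25,50,75,95]) if len(q) else "")
    # rim front points
    x0=np.percentile(Q[:,0],10)
    q=Q[np.abs(Q[:,0]-np.median(Q[(r>.0118)&(r<.0140),0]))<.0015]
    best=None
    for cy in np.arange(-.006,.008,.0005):
        for cz in np.arange(-.004,.01,.0005):
            d=np.hypot(q[:,1]-cy,q[:,2]-cz); n=((d>.0113)&(d<.0147)).sum()-((d<.0105)).sum()-(d>.0152).sum()
            if best is None or n>best[0]: best=(n,cy,cz); 
    print(len(q),np.median(q[:,0]),best); 
    mid=[(q[:,i].min()+q[:,i].max())/2 for i in (1,2)]; print("ext",q[:,1].min(),q[:,1].max(),q[:,2].min(),q[:,2].max(),mid)
cx=proj(p,RIM0+F@np.array([.004,.001,.0035])); print("proj rim",cx)
C=p["img"][145:210,255:325]; cv2.imwrite("pics/rim.png",cv2.resize(C[:,:,::-1],None,fx=8,fy=8,interpolation=cv2.INTER_NEAREST))
E
```

```text
0.007 161 [0.0075 0.0106 0.0124 0.0154 0.0185]
0.01 163 [0.0038 0.0046 0.0064 0.0083 0.0109]
0.012 117 [0.0028 0.0035 0.0042 0.0049 0.0063]
0.0135 62 [0.0034 0.0038 0.0042 0.0045 0.0058]
0.015 44 [0.0046 0.0053 0.0057 0.0064 0.0072]
273 0.004354224361115653 (np.int64(189), np.float64(5.204170427930421e-18), np.float64(0.002))
ext -0.013483480915751868 0.013573714925115958 -0.017852441299804837 0.015845190471577286 [np.float64(4.511700468204545e-05), np.float64(-0.0010036254141137756)]
259 0.004358513452945053 (np.int64(178), np.float64(5.204170427930421e-18), np.float64(0.002))
ext -0.012990142666933735 0.013985593412556441 -0.017239676450836353 0.016323979266271757 [np.float64(0.000497725372811353), np.float64(-0.00045784859228229814)]
275 0.0044604487245889545 (np.int64(187), np.float64(5.204170427930421e-18), np.float64(0.002))
ext -0.013482306217349692 0.01355247476819998 -0.017463047046085027 0.01606793177756488 [np.float64(3.508427542514396e-05), np.float64(-0.000697557634260073)]
proj rim (np.float64(291.9293137692737), np.float64(181.9636439165895))
```

View pics/rim.png

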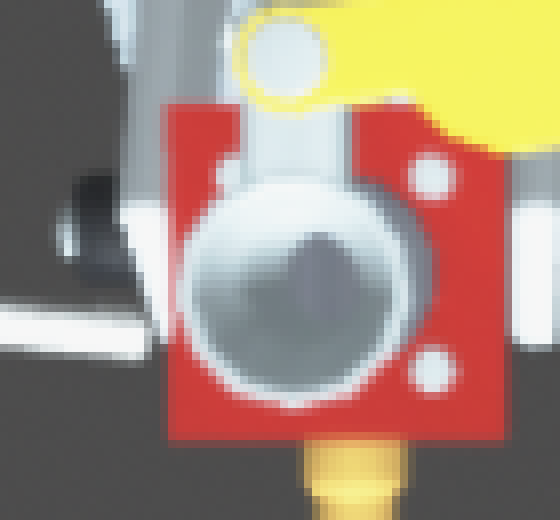

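Rim outline in the crop spans 178–413 by 175–405, so its centre is at (291.4,180.8). That agrees with depth and puts the rim at z = 0.125. Next is above the gauge.

```bash
cat >> h.py <<'E'
RIM=RIM0+F@np.array([.0042,.0003,.0024])
E
python3 - <<'E'
from h import *
print(RIM); print(cmd([.4802,.0089,.175],Rtool(-2.26,0)))
E
```

```text
[ 0.56450674 -0.15224089  0.12497846]
(array([ 2.156, -2.181, -0.495]), array([0.731, 7.974, 1.67 ]))
```

Emit:
{"fn": "play_rows", "kwargs": {"claw": 60, "moves": [{"slide":[0.2,-0.5,-0.8],"delta_rot":[0.1,1.0,0.2]},{"slide":[0.4,-1.1,-1.2],"delta_rot":[0.2,2.0,0.4]},{"slide":[0.8,-1.6,-1.2],"delta_rot":[0.3,3.0,0.6]},{"slide":[1.2,-2.0,-1.0],"delta_rot":[0.4,4.0,0.8]},{"slide":[1.6,-2.18,-0.8],"delta_rot":[0.5,5.0,1.0]},{"slide":[2.0,-2.18,-0.6],"delta_rot":[0.6,6.0,1.2]},{"slide":[2.16,-2.18,-0.5],"delta_rot":[0.67,7.0,1.45]},{"slide":[2.16,-2.18,-0.5],"delta_rot":[0.73,7.97,1.67]},{"slide":[2.16,-2.18,-0.5],"delta_rot":[0.73,7.97,1.67]},{"slide":[2.16,-2.18,-0.5],"delta_rot":[0.73,7.97,1.67]},{"slide":[2.16,-2.18,-0.5],"delta_rot":[0.73,7.97,1.67]}]}}

```text
time: 8.33
ee_pos: [0.4804, 0.0094, 0.1754]
orientation: [[0.039, 0.999, 0.001], [0.999, -0.039, -0.002], [-0.002, 0.001, -1.0]]
force: [0.8, 0.2, -0.2]
grip_width: 0.0513
finger_force: 0.0
```

```bash
python3 - <<'E'
from h import *
np.set_printoptions(precision=4,suppress=True)
p=wrist(); cv2.imwrite("pics/w5.png",p["img"][:,:,::-1])
hsv=cv2.cvtColor(p["img"],cv2.COLOR_RGB2HSV)
g=np.array([-.0399,-.9992,0]); n=np.array([.9992,-.0399,0])
b=cv2.inRange(hsv,(100,120,60),(130,255,255))>0
B=cloud(p,b); B=B[(B[:,2]>.05)&(B[:,2]<.085)&(np.abs(B@n-.4795)<.02)]; t=B[B[:,2]>.068]
v=cv2.fitLine(t[:,:2].astype(np.float32),cv2.DIST_HUBER,0,.001,.001).ravel(); print(len(t),v,np.degrees(np.arctan2(v[1],v[0])),np.percentile(t@g,[1,50,99]),np.percentile(t@n,[2,50,98]),np.percentile(t[:,2],[5,50,95]))
for th in ["grip","gauge","shank_end"]:
    for q in env.place_of(p,th)[:1]: r,c=q["point"]; print(th,q["conf"],[c,r],atz(p,c,r,.062),atz(p,c,r,.062)@g)
c=cv2.inRange(hsv,(10,90,80),(24,255,255))>0
Z=cloud(p,c); Z=Z[(Z[:,2]>.05)&(np.abs(Z@n-.4795)<.025)&(np.abs(Z@g-.027)<.02)]; print("collar",len(Z),np.percentile(Z@g,[2,50,98]),Z[:,2].max())
print(cmd([.4802,.0089,.065],Rtool(-2.26,0)))
E
```

```text
2241 [0.0361 0.9993 0.4801 0.0113] 87.93351 [-0.0774 -0.032   0.0224] [0.4713 0.4794 0.4873] [0.0695 0.0707 0.0718]
grip 0.95 [318.9, 199.5] [0.4793 0.0081 0.062 ] -0.02721536645893402
gauge 0.81 [323.7, 260.0] [ 0.4815 -0.0514  0.062 ] 0.03214998344136277
shank_end 0.86 [319.8, 325.8] [ 0.475  -0.1261  0.062 ] 0.10703104081054862
collar 373 [0.0246 0.0255 0.0307] 0.07957821918492665
(array([-0.045, -0.01 ,  2.767]), array([0.011, 0.007, 0.03 ]))
```

View pics/w5.png

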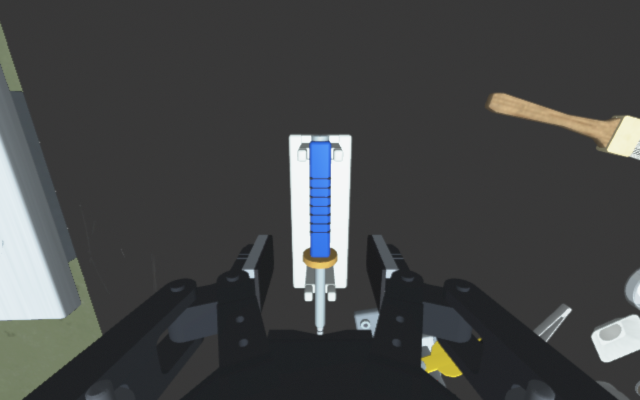

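Gauge is centred between the fingers (axis column 319, collar at row 257). Descend, grip and lift.

Emit:
{"fn": "play_rows", "kwargs": {"moves": [{"slide":[-0.04,-0.01,0.7],"delta_rot":[0,0,0]},{"slide":[-0.04,-0.01,1.4],"delta_rot":[0,0,0]},{"slide":[-0.04,-0.01,2.1],"delta_rot":[0,0,0]},{"slide":[-0.04,-0.01,2.6],"delta_rot":[0,0,0]},{"slide":[-0.04,-0.01,2.77],"delta_rot":[0,0,0]},{"slide":[-0.04,-0.01,2.77],"delta_rot":[0,0,0]},{"slide":[-0.04,-0.01,2.77],"delta_rot":[0,0,0]}]}}

```text
time: 9.12
ee_pos: [0.4806, 0.0088, 0.0655]
orientation: [[0.037, 0.999, 0.001], [0.999, -0.037, -0.0], [-0.0, 0.002, -1.0]]
force: [-0.6, -0.2, 0.8]
grip_width: 0.051
finger_force: 0.0
```

Emit:
{"fn": "play_rows", "kwargs": {"claw": 0, "force": 50, "moves": [{"slide":[0,0,0],"delta_rot":[0,0,0]},{"slide":[0,0,0],"delta_rot":[0,0,0]},{"slide":[0,0,0],"delta_rot":[0,0,0]},{"slide":[0,0,0],"delta_rot":[0,0,0]},{"slide":[0,0,0],"delta_rot":[0,0,0]},{"slide":[0,0,0],"delta_rot":[0,0,0]},{"slide":[0,0,0],"delta_rot":[0,0,0]},{"slide":[0,0,0],"delta_rot":[0,0,0]}]}}

```text
time: 9.78
ee_pos: [0.4816, 0.0084, 0.0664]
orientation: [[0.038, 0.999, 0.004], [0.999, -0.038, 0.0], [0.0, 0.004, -1.0]]
force: [0.3, 0.2, 6.4]
grip_width: 0.017
finger_force: 49.0
```

Emit:
{"fn": "play_rows", "kwargs": {"moves": [{"slide":[0,0,-0.1],"delta_rot":[0,0,0]},{"slide":[0,0,-0.3],"delta_rot":[0,0,0]},{"slide":[0,0,-0.6],"delta_rot":[0,0,0]},{"slide":[0,0,-1.0],"delta_rot":[0,0,0]},{"slide":[0,0,-1.5],"delta_rot":[0,0,0]},{"slide":[0,0,-2.0],"delta_rot":[0,0,0]},{"slide":[0,0,-2.5],"delta_rot":[0,0,0]},{"slide":[0,0,-3.0],"delta_rot":[0,0,0]},{"slide":[0,0,-3.4],"delta_rot":[0,0,0]},{"slide":[0,0,-3.4],"delta_rot":[0,0,0]},{"slide":[0,0,-3.4],"delta_rot":[0,0,0]}]}}

```text
time: 10.7
ee_pos: [0.4806, 0.0083, 0.2018]
orientation: [[0.038, 0.999, 0.003], [0.999, -0.038, -0.0], [0.0, 0.003, -1.0]]
force: [0.4, -1.0, -1.3]
grip_width: 0.0172
finger_force: 48.9
```

```bash
cat > chk.py <<'E'
from h import *
np.set_printoptions(precision=4,suppress=True)
s=env.state(); p=wrist(); cv2.imwrite("pics/last.png",p["img"][:,:,::-1]); R,t=s["orientation"],s["ee_pos"]
hsv=cv2.cvtColor(p["img"],cv2.COLOR_RGB2HSV)
L=(cloud(p,np.ones((400,640),bool))-t)@R; H=hsv[p["range_z"]>0]
near=(np.abs(L[:,1])<.02)&(np.abs(L[:,2])<.03)&(np.abs(L[:,0])<.14)
b=near&(H[:,0]>100)&(H[:,0]<130)&(H[:,1]>120)
B=L[b]; k=B[:,2]<np.percentile(B[:,2],50)+.002
print("blue n",b.sum(),"x",np.percentile(B[:,0],[1,99]),"y",np.percentile(B[:,1],[2,50,98]),"z",np.percentile(B[:,2],[5,50,95]))
print("z(x) fit",np.polyfit(B[k,0],B[k,2],1),"y(x) fit",np.polyfit(B[k,0],B[k,1],1))
c=near&(H[:,0]>=10)&(H[:,0]<25)&(H[:,1]>90); C=L[c]
if c.sum(): print("collar",c.sum(),np.percentile(C[:,0],[2,50,98]),"y",np.percentile(C[:,1],[1,99]),"ztop",np.percentile(C[:,2],[1,99]))
k=near&(L[:,0]<-.06)&(np.abs(L[:,1])<.012)&(L[:,0]>-.135); S=L[k]
for lo in np.arange(-.135,-.06,.01):
    q=S[(S[:,0]>=lo)&(S[:,0]<lo+.01)]
    if len(q)>5: print("shank x",round(lo+.005,3),len(q),"y",np.percentile(q[:,1],[5,50,95]),"ztop",np.percentile(q[:,2],[5,50]))
for th in ["shank_end","pin_tip","gauge"]:
    for q in env.place_of(p,th)[:1]:
        r,c=q["point"]; o,d=ray(p,c,r); o=(o-t)@R; d=d@R; a=(.003-o[2])/d[2]; print(th,round(q["conf"],2),np.round([c,r]),o+a*d)
E
python3 chk.py
```

```text
blue n 6052 x [-0.0334  0.0503] y [-0.0087 -0.0004  0.0079] z [-0.0053 -0.0042 -0.0029]
z(x) fit [-0.0013 -0.0042] y(x) fit [ 0.003  -0.0005]
```

View pics/last.png

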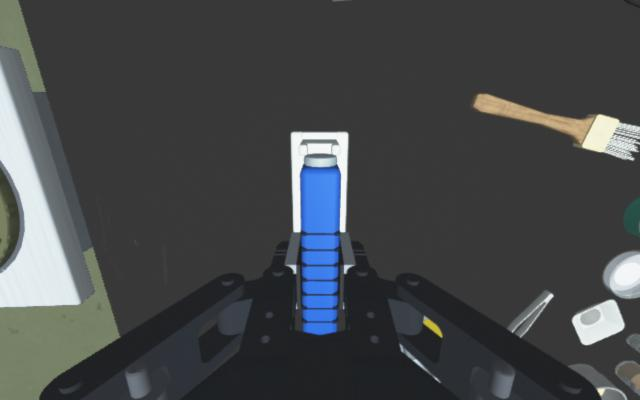

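The gauge is held straight in the fingers: axis within 0.2° of tool −x, 0.4 mm off centre. Computing the insertion poses.

```bash
cat >> h.py <<'E'
RI=np.stack([-F[:,0],F[:,1],-F[:,2]],1)
def ins(d): return RIM+F[:,0]*d-RI@np.array([-.058,-.0004,.0046])
E
python3 - <<'E'
from h import *
np.set_printoptions(precision=4,suppress=True)
print(ins(-.155),RI); a,b=cmd(ins(-.155),RI); print(a,b,np.linalg.norm(b)*6)
E
```

```text
[0.5382 0.028  0.2355] [[-0.1271  0.9892 -0.0734]
 [ 0.8566  0.1468  0.4946]
 [ 0.5     0.     -0.866 ]]
[ 0.548  1.457 -0.895] [ 0.455  4.986 -1.735] 31.792893168127996
```

Emit:
{"fn": "play_rows", "kwargs": {"moves": [{"slide":[0.1,0.25,-0.3],"delta_rot":[0.08,0.83,-0.29]},{"slide":[0.2,0.5,-0.6],"delta_rot":[0.15,1.66,-0.58]},{"slide":[0.3,0.75,-0.8],"delta_rot":[0.23,2.5,-0.87]},{"slide":[0.4,1.0,-0.9],"delta_rot":[0.3,3.32,-1.16]},{"slide":[0.5,1.25,-0.9],"delta_rot":[0.38,4.15,-1.45]},{"slide":[0.548,1.457,-0.895],"delta_rot":[0.455,4.986,-1.735]},{"slide":[0.548,1.457,-0.895],"delta_rot":[0.455,4.986,-1.735]},{"slide":[0.548,1.457,-0.895],"delta_rot":[0.455,4.986,-1.735]},{"slide":[0.548,1.457,-0.895],"delta_rot":[0.455,4.986,-1.735]}]}}

```text
time: 11.65
ee_pos: [0.5385, 0.028, 0.2361]
orientation: [[-0.127, 0.989, -0.073], [0.857, 0.146, 0.493], [0.499, 0.001, -0.867]]
force: [-0.6, 0.2, -0.5]
grip_width: 0.0169
finger_force: 49.2
```

```bash
python3 - <<'E'
from h import *
np.set_printoptions(precision=4,suppress=True)
s=env.state(); e=(s["ee_pos"]-ins(-.155))@F; print("err tube frame",e,s["joint_pos"],s["force"],s["finger_force"]); print(cmd(ins(-.155),RI))
n=["scene","side"]; ims=[]
g0=s["ee_pos"]+s["orientation"]@np.array([-.058,-.0004,.0046]); gx=-s["orientation"][:,0]
for k in n:
    p=env.capture(k); im=p["img"][:,:,::-1].copy()
    for th in ["pin_tip","shank_end","guide_tube"]:
        for q in env.place_of(p,th)[:1]: print(k,th,round(q["conf"],2),np.array(q["point"])[::-1])
    print("exp tip",proj(p,g0+.115*gx),"shank",proj(p,g0+.075*gx),"rim",proj(p,RIM))
    u,v=map(int,proj(p,RIM-F[:,0]*.05)); ims.append(cv2.resize(im[v-35:v+35,u-45:u+45],(400,311),interpolation=cv2.INTER_CUBIC))
cv2.imwrite("pics/pre.png",np.hstack(ims))
E
```

```text
err tube frame [-0.0003  0.0003  0.0006] [-12.5055  19.7797  -8.2605  73.543   27.7764  66.2004] [-0.6321  0.2026 -0.5063] 49.249491691589355
(array([-0.008, -0.007,  0.014]), array([ 0.006,  0.014, -0.001]))
scene shank_end 0.45 [348.7 157.8]
scene guide_tube 0.79 [356.6 164. ]
exp tip (np.float64(352.3501201661063), np.float64(159.91555573974287)) shank (np.float64(349.21340139506844), np.float64(159.42629543066118)) rim (np.float64(355.3253873540958), np.float64(160.7009843029192))
side shank_end 0.6 [346.2 176.5]
side guide_tube 0.75 [352.4 185.5]
exp tip (np.float64(348.11974055944046), np.float64(180.64441402955865)) shank (np.float64(345.039456989779), np.float64(178.68065216928818)) rim (np.float64(351.0364765739548), np.float64(182.78431047237953))
```

View pics/pre.png

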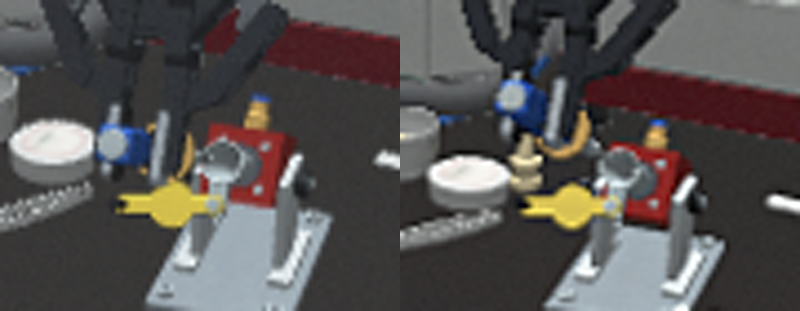

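In both crops the rim ring sits at (222,165) and (220,165), within about 1 px of my projected rim. The networks' rim row was simply low. I'll cross-check shank against rim in the same camera's depth before inserting.

```bash
python3 - <<'E'
from h import *
np.set_printoptions(precision=4,suppress=True)
for k in ["scene","side"]:
    p=env.capture(k); X=(cloud(p,np.ones((400,640),bool))-RIM)@F
    print(k,"cam dir in tube",((-p["R"].T@p["t"]-RIM)@F)/np.linalg.norm(-p["R"].T@p["t"]-RIM))
    r=np.hypot(X[:,1],X[:,2])
    for a in np.arange(-.17,-.03,.01):
        q=X[(X[:,0]>a)&(X[:,0]<a+.01)&(r<.012)]
        if len(q)>2: print(round(a+.005,3),len(q),"y",np.percentile(q[:,1],[5,50,95]),"z",np.percentile(q[:,2],[5,50,95]))
    q=X[(np.abs(X[:,0])<.004)&(r<.02)]; print("rim",len(q),"y",np.percentile(q[:,1],[2,50,98]),"z",np.percentile(q[:,2],[2,50,98]))
    I=p["img"].astype(int); u,v=map(int,proj(p,RIM-F[:,0]*.05)); print(u,v)
    cv2.imwrite(f"pics/z_{k}.png",cv2.resize(p["img"][v-14:v+14,u-18:u+18,::-1],None,fx=11,fy=11,interpolation=cv2.INTER_NEAREST))
a=cv2.imread("pics/z_scene.png");b=cv2.imread("pics/z_side.png"); cv2.imwrite("pics/z.png",np.hstack([a,b]))
E
```

```text
scene cam dir in tube [-0.9803 -0.1978 -0.0012]
-0.095 4 y [-0.0044 -0.0037 -0.0034] z [-0.0029 -0.0006  0.0017]
-0.065 3 y [-0.0023 -0.0009 -0.0008] z [-0.0023  0.      0.0024]
rim 35 y [-0.0133 -0.0013  0.0115] z [-0.0178 -0.0075  0.011 ]
351 160
side cam dir in tube [-0.9688 -0.228  -0.0969]
-0.165 6 y [-0.0096 -0.0053 -0.0022] z [-0.0109 -0.006   0.0008]
-0.155 6 y [-0.0103 -0.0083 -0.0045] z [-0.0103 -0.0022  0.0043]
-0.105 3 y [-0.0041 -0.0035 -0.0029] z [-0.0003  0.0017  0.0029]
-0.095 4 y [-0.0024 -0.0019 -0.0011] z [-0.0021  0.      0.0059]
-0.085 3 y [-0.0037 -0.0035 -0.0033] z [0.0003 0.0024 0.0047]
-0.055 3 y [-0.0018 -0.0017 -0.0009] z [0.0003 0.0014 0.0038]
rim 33 y [-0.0119 -0.      0.0134] z [-0.0188 -0.0019  0.0146]
347 180
```

View pics/z.png

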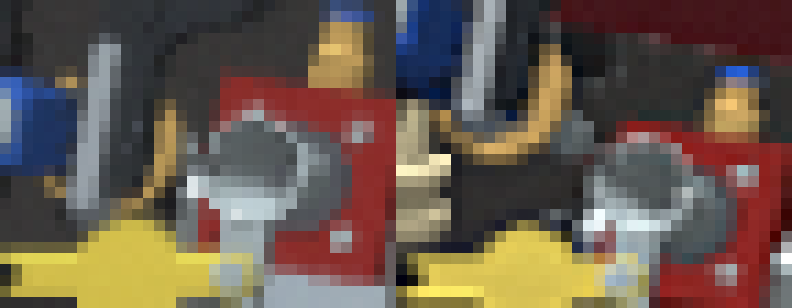

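Shank and pin read within about 1.5 mm of the tube axis in both cameras, so I'll insert, slowly past the rim.

Emit:
{"fn": "play_rows", "kwargs": {"moves": [{"slide":[-0.3,-0.01,0.01],"delta_rot":[0,0,0]},{"slide":[-0.6,-0.01,0.01],"delta_rot":[0,0,0]},{"slide":[-0.8,-0.01,0.01],"delta_rot":[0,0,0]},{"slide":[-1.0,-0.01,0.01],"delta_rot":[0,0,0]},{"slide":[-1.2,-0.01,0.01],"delta_rot":[0,0,0]},{"slide":[-1.4,-0.01,0.01],"delta_rot":[0,0,0]},{"slide":[-1.6,-0.01,0.01],"delta_rot":[0,0,0]},{"slide":[-1.75,-0.01,0.01],"delta_rot":[0,0,0]},{"slide":[-1.75,-0.01,0.01],"delta_rot":[0,0,0]},{"slide":[-1.75,-0.01,0.01],"delta_rot":[0,0,0]}]}}

```text
time: 12.98
ee_pos: [0.5476, -0.032, 0.2014]
orientation: [[-0.128, 0.989, -0.071], [0.856, 0.146, 0.495], [0.5, 0.002, -0.866]]
force: [0.7, 0.0, -1.7]
grip_width: 0.0169
finger_force: 49.2
```

```bash
cat > st.py <<'E'
from h import *
np.set_printoptions(precision=4,suppress=True)
s=env.state(); e=(s["ee_pos"]-ins(0))@F; print("d,y,z",e,"force tube",s["force"]@F,"torque",s["ft_torque"]@F,"grip",s["finger_force"],s["grip_width"],"t",s["time"]); print(cmd(ins(e[0]),RI))
E
python3 st.py
```

```text
d,y,z [-0.0853  0.0006  0.0009] force tube [ 0.8945  0.7471 -1.4127] torque [-0.0245 -0.6061 -0.019 ] grip 49.24175441265106 0.016941498934065775 t 12.9833
(array([ 0.   , -0.014,  0.022]), array([ 0.019, -0.001,  0.005]))
```

Emit:
{"fn": "play_rows", "kwargs": {"moves": [{"slide":[-0.15,-0.01,0.02],"delta_rot":[0,0,0]},{"slide":[-0.3,-0.01,0.02],"delta_rot":[0,0,0]},{"slide":[-0.45,-0.01,0.02],"delta_rot":[0,0,0]},{"slide":[-0.6,-0.01,0.02],"delta_rot":[0,0,0]},{"slide":[-0.75,-0.01,0.02],"delta_rot":[0,0,0]},{"slide":[-0.9,-0.01,0.02],"delta_rot":[0,0,0]},{"slide":[-1.05,-0.01,0.02],"delta_rot":[0,0,0]},{"slide":[-1.05,-0.01,0.02],"delta_rot":[0,0,0]}]}}

```text
time: 13.65
ee_pos: [0.5525, -0.0685, 0.179]
orientation: [[-0.127, 0.989, -0.072], [0.857, 0.146, 0.495], [0.5, 0.002, -0.866]]
force: [0.2, 1.2, -1.9]
grip_width: 0.0168
finger_force: 49.2
```

```bash
python3 st.py
```

```text
d,y,z [-0.0423  0.0001 -0.0001] force tube [-0.0354  0.3479 -2.1637] torque [-0.032  -0.6065 -0.0307] grip 49.24199402332306 0.01682680790115259 t 13.65
(array([-0.   , -0.002, -0.003]), array([0.017, 0.003, 0.001]))
```

Emit:
{"fn": "play_rows", "kwargs": {"moves": [{"slide":[-0.12,0,0],"delta_rot":[0,0,0]},{"slide":[-0.24,0,0],"delta_rot":[0,0,0]},{"slide":[-0.36,0,0],"delta_rot":[0,0,0]},{"slide":[-0.48,0,0],"delta_rot":[0,0,0]},{"slide":[-0.6,0,0],"delta_rot":[0,0,0]},{"slide":[-0.72,0,0],"delta_rot":[0,0,0]},{"slide":[-0.8,0,0],"delta_rot":[0,0,0]},{"slide":[-0.85,0,0],"delta_rot":[0,0,0]},{"slide":[-0.85,0,0],"delta_rot":[0,0,0]}]}}

```text
time: 14.4
ee_pos: [0.557, -0.0969, 0.1626]
orientation: [[-0.128, 0.989, -0.071], [0.857, 0.147, 0.495], [0.5, 0.002, -0.866]]
force: [1.2, 0.4, -1.4]
grip_width: 0.0169
finger_force: 49.2
```

```bash
python3 st.py
```

```text
d,y,z [-0.0091  0.0003  0.0001] force tube [ 0.4977  1.2219 -1.3289] torque [ 0.0229 -0.5754  0.032 ] grip 49.247841238975525 0.01693207878198575 t 14.4
(array([ 0.   , -0.007,  0.003]), array([0.02 , 0.004, 0.009]))
```

Emit:
{"fn": "play_rows", "kwargs": {"moves": [{"slide":[-0.04,0,0],"delta_rot":[0,0,0]},{"slide":[-0.08,0,0],"delta_rot":[0,0,0]},{"slide":[-0.12,0,0],"delta_rot":[0,0,0]},{"slide":[-0.12,0,0],"delta_rot":[0,0,0]}]}}

```text
time: 14.73
ee_pos: [0.5575, -0.1008, 0.1604]
orientation: [[-0.128, 0.989, -0.071], [0.857, 0.147, 0.495], [0.5, 0.002, -0.866]]
force: [0.6, 0.6, -1.5]
grip_width: 0.0167
finger_force: 49.2
```

```bash
python3 st.py
```

```text
d,y,z [-0.0046  0.0003  0.0001] force tube [ 0.3668  0.7018 -1.5485] torque [ 0.0158 -0.3834  0.0657] grip 49.22922134399414 0.01670851908991338 t 14.7333
(array([ 0.   , -0.007,  0.003]), array([0.019, 0.003, 0.011]))
```

Emit:
{"fn": "play_rows", "kwargs": {"moves": [{"slide":[-0.02,0,0],"delta_rot":[0,0,0]},{"slide":[-0.04,0,0],"delta_rot":[0,0,0]},{"slide":[-0.05,0,0],"delta_rot":[0,0,0]},{"slide":[-0.05,0,0],"delta_rot":[0,0,0]}]}}

```text
time: 15.07
ee_pos: [0.5578, -0.1024, 0.1595]
orientation: [[-0.128, 0.989, -0.071], [0.857, 0.147, 0.495], [0.5, 0.002, -0.866]]
force: [-0.0, 1.8, -0.4]
grip_width: 0.0174
finger_force: 49.2
```

```bash
python3 st.py
```

```text
d,y,z [-0.0028  0.0003  0.0001] force tube [-1.301   0.218  -1.2476] torque [-0.0264 -0.3894  0.0114] grip 49.229975938797 0.017420890182898423 t 15.0667
(array([ 0.   , -0.007,  0.003]), array([0.019, 0.003, 0.012]))
```

Emit:
{"fn": "play_rows", "kwargs": {"moves": [{"slide":[-0.02,0,0],"delta_rot":[0,0,0]},{"slide":[-0.04,0,0],"delta_rot":[0,0,0]},{"slide":[-0.05,0,0],"delta_rot":[0,0,0]},{"slide":[-0.05,0,0],"delta_rot":[0,0,0]}]}}

```text
time: 15.4
ee_pos: [0.558, -0.1036, 0.1588]
orientation: [[-0.128, 0.989, -0.071], [0.856, 0.147, 0.496], [0.501, 0.003, -0.866]]
force: [-1.4, 4.0, 1.9]
grip_width: 0.017
finger_force: 49.3
```

```bash
python3 st.py
```

```text
d,y,z [-0.0014  0.0003  0.0001] force tube [-4.5512 -0.7827 -0.4592] torque [-0.0943  0.3677 -0.004 ] grip 49.275455474853516 0.0170169917909921 t 15.4
(array([ 0.   , -0.008,  0.004]), array([ 0.021, -0.009,  0.012]))
```

Emit:
{"fn": "play_rows", "kwargs": {"moves": [{"slide":[-0.015,0,0],"delta_rot":[0,0,0]},{"slide":[-0.03,0,0],"delta_rot":[0,0,0]},{"slide":[-0.03,0,0],"delta_rot":[0,0,0]}]}}

```text
time: 15.65
ee_pos: [0.558, -0.1037, 0.1587]
orientation: [[-0.128, 0.989, -0.071], [0.855, 0.147, 0.497], [0.503, 0.003, -0.865]]
force: [-1.7, 7.5, 4.6]
grip_width: 0.0172
finger_force: 49.4
```

```bash
python3 st.py
```

```text
d,y,z [-0.0013  0.0003  0.0001] force tube [-8.9075 -0.5762  0.1668] torque [-0.1998  1.2472 -0.0486] grip 49.422274231910706 0.017151159567510954 t 15.65
(array([-0.   , -0.008,  0.004]), array([ 0.022, -0.029,  0.012]))
```

The collar has stopped on the rim: advance ceased with −9 N along the tube. Hold briefly, then draw straight out.

Emit:
{"fn": "play_rows", "kwargs": {"moves": [{"slide":[0,0,0],"delta_rot":[0,0,0]},{"slide":[0,0,0],"delta_rot":[0,0,0]},{"slide":[0.1,0,0],"delta_rot":[0,0,0]},{"slide":[0.25,0,0],"delta_rot":[0,0,0]},{"slide":[0.5,0,0],"delta_rot":[0,0,0]},{"slide":[0.75,0,0],"delta_rot":[0,0,0]},{"slide":[1.0,0,0],"delta_rot":[0,0,0]},{"slide":[1.25,0,0],"delta_rot":[0,0,0]},{"slide":[1.5,0,0],"delta_rot":[0,0,0]},{"slide":[1.75,0,0],"delta_rot":[0,0,0]},{"slide":[2.0,0,0],"delta_rot":[0,0,0]},{"slide":[2.25,0,0],"delta_rot":[0,0,0]},{"slide":[2.5,0,0],"delta_rot":[0,0,0]},{"slide":[2.75,0,0],"delta_rot":[0,0,0]},{"slide":[3.0,0,0],"delta_rot":[0,0,0]},{"slide":[3.25,0,0],"delta_rot":[0,0,0]},{"slide":[3.5,0,0],"delta_rot":[0,0,0]},{"slide":[3.75,0,0],"delta_rot":[0,0,0]},{"slide":[4.0,0,0],"delta_rot":[0,0,0]},{"slide":[4.0,0,0],"delta_rot":[0,0,0]}]}}

```text
time: 17.32
ee_pos: [0.5377, 0.0335, 0.2392]
orientation: [[-0.13, 0.989, -0.071], [0.856, 0.148, 0.495], [0.5, 0.004, -0.866]]
force: [1.2, -0.1, -1.2]
grip_width: 0.017
finger_force: 49.3
```

```bash
python3 st.py; python3 - <<'E'
from h import *
np.set_printoptions(precision=4,suppress=True)
s=env.state()
# log book centre from scene: (0.569,0.2395)
for yaw in (-2.26,90,45):
    R=Rtool(yaw,0); 
    B=np.array([.5690,.2397,.110]); P=B-R@np.array([-.133,-.0004,.0046])
    print(yaw,P,np.hypot(*P[:2]),cmd(P,R))
E
```

```text
d,y,z [-0.1616  0.0004  0.0005] force tube [ 0.872   1.1646 -0.8786] torque [-0.042  -0.6529  0.029 ] grip 49.27028775215149 0.016996528488282533 t 17.3167
(array([ 0.   , -0.009,  0.013]), array([0.026, 0.   , 0.031]))
-2.26 [0.5746 0.3726 0.1146] 0.6848595953285395 (array([5.581, 2.156, 6.829]), array([-0.433, -4.988,  1.765]))
90 [0.436  0.2401 0.1146] 0.4977388974151005 (array([ 3.196, -1.762,  5.435]), array([  3.579,  -4.093, -13.236]))
45 [0.4752 0.334  0.1146] 0.5808834218957003 (array([ 5.079, -0.444,  6.528]), array([ 1.627, -4.816, -5.929]))
```

```bash
python3 -c "
from h import *
print(cmd([.5746,.3726,.235],Rtool(-2.26,0)))"
```

```text
(array([7.086, 2.167, 4.223]), array([-0.433, -4.988,  1.765]))
```

Emit:
{"fn": "play_rows", "kwargs": {"moves": [{"slide":[0.3,0.05,0.1],"delta_rot":[0,-0.1,0.05]},{"slide":[0.8,0.2,0.4],"delta_rot":[-0.03,-0.4,0.15]},{"slide":[1.4,0.4,0.8],"delta_rot":[-0.08,-0.9,0.3]},{"slide":[2.1,0.65,1.25],"delta_rot":[-0.12,-1.4,0.5]},{"slide":[2.8,0.86,1.67],"delta_rot":[-0.17,-1.95,0.7]},{"slide":[3.5,1.07,2.09],"delta_rot":[-0.21,-2.5,0.88]},{"slide":[4.2,1.29,2.5],"delta_rot":[-0.26,-3.0,1.06]},{"slide":[4.9,1.5,2.92],"delta_rot":[-0.3,-3.5,1.24]},{"slide":[5.6,1.7,3.34],"delta_rot":[-0.34,-4.0,1.4]},{"slide":[6.2,1.9,3.7],"delta_rot":[-0.38,-4.4,1.55]},{"slide":[6.7,2.05,4.0],"delta_rot":[-0.41,-4.75,1.67]},{"slide":[7.0,2.14,4.17],"delta_rot":[-0.43,-4.95,1.74]},{"slide":[7.09,2.17,4.22],"delta_rot":[-0.43,-4.99,1.77]},{"slide":[7.09,2.17,4.22],"delta_rot":[-0.43,-4.99,1.77]},{"slide":[7.09,2.17,4.22],"delta_rot":[-0.43,-4.99,1.77]},{"slide":[7.09,2.17,4.22],"delta_rot":[-0.43,-4.99,1.77]}]}}

```text
time: 18.65
ee_pos: [0.5752, 0.3696, 0.2335]
orientation: [[0.043, 0.999, -0.002], [0.999, -0.043, -0.001], [-0.001, -0.002, -1.0]]
force: [0.1, -0.5, -1.7]
grip_width: 0.0173
finger_force: 49.2
```

```bash
python3 -c "
from h import *
print(cmd([.5746,.3726,.1146],Rtool(-2.26,0)))"
```

```text
(array([ 0.078, -0.012,  2.973]), array([-0.022,  0.011, -0.03 ]))
```

Emit:
{"fn": "play_rows", "kwargs": {"moves": [{"slide":[0.03,0,0.2],"delta_rot":[0,0,0]},{"slide":[0.05,0,0.6],"delta_rot":[0,0,0]},{"slide":[0.08,0,1.1],"delta_rot":[0,0,0]},{"slide":[0.08,0,1.6],"delta_rot":[0,0,0]},{"slide":[0.08,0,2.1],"delta_rot":[0,0,0]},{"slide":[0.08,0,2.5],"delta_rot":[0,0,0]},{"slide":[0.08,0,2.8],"delta_rot":[0,0,0]},{"slide":[0.08,0,2.95],"delta_rot":[0,0,0]},{"slide":[0.08,0,2.97],"delta_rot":[0,0,0]},{"slide":[0.08,0,2.97],"delta_rot":[0,0,0]},{"slide":[0.08,0,2.97],"delta_rot":[0,0,0]},{"slide":[0.08,0,2.97],"delta_rot":[0,0,0]},{"slide":[0.08,0,2.97],"delta_rot":[0,0,0]},{"slide":[0.08,0,2.97],"delta_rot":[0,0,0]}]}}

```text
time: 19.82
ee_pos: [0.5754, 0.3745, 0.1156]
orientation: [[0.041, 0.999, -0.001], [0.999, -0.041, -0.0], [-0.0, -0.001, -1.0]]
force: [-0.7, -0.1, -2.8]
grip_width: 0.0172
finger_force: 49.2
```

```bash
python3 chk.py; python3 - <<'E'
from h import *
np.set_printoptions(precision=4,suppress=True)
p=env.capture("scene"); s=env.state(); print(s["ee_pos"],s["dq"],s["orientation"])
for th in ["log_book","shank_end","pin_tip"]:
    for q in env.place_of(p,th)[:1]: r,c=q["point"]; print(th,q["conf"],[c,r],bk(p,c,r))
print("exp shank",proj(p,s["ee_pos"]+s["orientation"]@np.array([-.133,0,.0046])))
cv2.imwrite("pics/end.png",cv2.resize(p["img"][140:340,180:450,::-1],(800,592),interpolation=cv2.INTER_CUBIC))
E
```

```text
blue n 1199 x [-0.0342  0.0505] y [-0.0093 -0.0017  0.0084] z [-0.0051 -0.0037 -0.0012]
z(x) fit [ 0.0144 -0.0038] y(x) fit [-0.0095 -0.0012]
[0.575  0.3743 0.1149] [-0.0039  0.0509 -0.1576 -0.0396 -0.0672 -0.1165] [[ 0.0411  0.9992 -0.0018]
 [ 0.9992 -0.0411 -0.0006]
 [-0.0007 -0.0018 -1.    ]]
log_book 0.84 [282.2, 282.0] [0.5716 0.238  0.011 ]
shank_end 0.83 [279.8, 248.4] [ 0.6443  0.1336 -0.0029]
exp shank (np.float64(279.0301077983268), np.float64(250.07989612647918))
```

View pics/end.png

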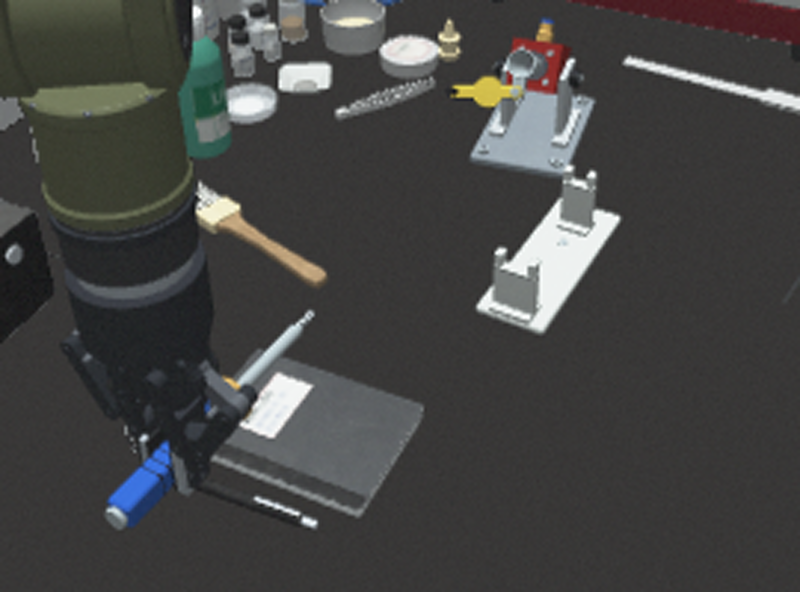

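The gauge is held level over the book with its shank end at crop (300,325), matching the expected projection. The pin is visibly pushed back, and the cover is aside. Handing in.

```bash
python3 -c "
from plant import env
print(env.job_done())"
```

```text
the job is handed in; nothing more can be done
None
```

The job is handed in, with no verdict returned: cover swung aside (about 1.73 rad), gauge seated on the rim at about 9 N and drawn out with its pin pushed back, now held level with its shank end about 11 cm above the bench over the log book's centre.

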